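Unlock and open the thermostat control box

TASK

Open the grey thermostat box: swing the red keeper fully aside, then draw the steel bolt that it was blocking fully back, then lift the cover until it stands upright or leans slightly back, and let go. Raise the cover steadily without flinging it, and leave everything else on the bench where it is.

Things in the scene. Friction and masses are not known exactly. Their poses are not given: they have to be found in the camera images.
- control_box: Grey plastic housing, 120 (x) x 220 (y) x 72 mm, fixed to the bench. Origin under the middle of the housing, on the bench; its x axis points from the front (handle and latch side, nearest the robot) to the hinge side, z up. On its front right (x -113 to -61, y -230 to -80 mm) is a dark latch deck whose top is 81 mm high, carrying the bolt and the keeper. The closed cover's top is 80 mm high (a white dial disc on it rises 7 mm more).
- keeper (a joint): Angle (rad) of the red keeper, a flat arm 68 x 16 x 12 mm (83 to 95 mm above the bench) turning about a vertical pin. Near 0 it points along the box's +y with its end against the bolt's rear end and blocks it; it turns clockwise seen from above, to 1.57 (stop), where it points along the box's +x, fully aside. Stays where it is left; about 2.5 N at the post moves it.
- keeper_post (a point): Centre of the upright red round post on the keeper: 18 mm diameter, 95 to 131 mm above the bench (this point at 113 mm), 50 mm from the keeper's pin. Moves with the keeper.
- keeper_pivot (a point): On the keeper's vertical pin axis, at the same height as keeper_post (113 mm). Fixed to the box.
- bolt (a joint): Travel (m) of the steel bolt, a bar 90 x 20 x 12 mm lying along the box's y (83 to 95 mm above the bench). 0: shot, its tip covers the cover's front tongue by 30 mm and holds the cover down. It slides along the box's -y to 0.045 (stop), fully drawn. Stays where it is left; about 3 N moves it.
- bolt_fin (a point): Centre of the black upright fin on the bolt: 16 (box x) x 30 (box y) mm, 95 to 129 mm above the bench (this point at 112 mm). Moves with the bolt.
- cover (a joint): Opening angle (rad) of the cover: 0 closed, 1.57 upright, 1.75 stop, leaning back. Stiff hinge: it stays at any angle; 3 to 5 N at the handle lifts it.
- cover_handle (a point): Middle of the cross bar of the cover's steel wire handle. The bar is 10 mm thick, 90 mm long along the box's y, 45 mm out from the cover's front edge in the cover's plane (free gap of about 40 mm behind it and nothing under it but the bench), 76 mm above the bench when closed; 165 mm from the hinge axis. Moves with the cover.
- cover_hinge (a point): Point on the cover's hinge axis (which runs along the box's y), 76 mm above the bench, level along the axis with the middle of the handle.
- insulator: Bystander, to be left alone: a white ribbed ceramic insulator, 80 mm tall, 60 mm wide, standing on the bench. Origin at its underside, z up.
- tap_handle: Bystander, to be left alone: a chrome cross-shaped tap handle, 90 mm across, 50 mm tall. Origin at its underside, z up.
- radiator_key: Bystander, to be left alone: a brass-coloured T-shaped radiator key, about 105 mm long, lying flat. Origin at its underside, z up.
- junction_plate: Bystander, to be left alone: a white square plastic junction plate, 85 x 85 x 16 mm. Origin at its underside, z up.
- switch_block: Bystander, to be left alone: an orange extension block with three toggle switches, 130 x 55 x 50 mm. Origin at its underside, z up.
- screwdriver: Bystander, to be left alone: a screwdriver lying behind the box. Origin at its underside, z up.
- screw_jar: Bystander, to be left alone: a glass jar, 70 mm wide, 90 mm tall. Origin at its underside, z up.

How it is judged:
On the way, in this order (a step that is already met when the one before it is completed fails the run):
1. the keeper is swung aside while the bolt is still shot (value of joint keeper above 1.1 rad and value of joint bolt below 0.01 m and value of joint cover below 0.1 rad), for 0.2 s.
2. the bolt is drawn back while the cover is still shut (value of joint bolt above 0.036 m and value of joint cover below 0.1 rad), for 0.2 s.
3. the cover stands open (value of joint cover above 1.35 rad), for 0.2 s.
At the end, for the whole second after the job is handed in: The cover stands open at 1.35 rad (77 degrees) or more and is at rest, with the keeper still aside (1.1 rad or more) and the bolt still drawn (36 mm or more) (value of joint keeper above 1.1 rad and value of joint bolt above 0.036 m and value of joint cover above 1.35 rad and velocity of joint cover between -0.1 and 0.1 rad/s); the robot touches nothing.
It fails at once if the cover is flung or slammed (faster than 2.5 rad/s) (velocity of joint cover above 2.5 rad/s or velocity of joint cover below -2.5 rad/s).
It fails at once if another thing on the bench is shifted by more than 30 mm (distance of any of insulator, tap_handle, radiator_key, junction_plate, switch_block, screwdriver, screw_jar from where it was at the start of the episode above 0.03 m).
It fails at once if the ceramic insulator is tipped over (angle between insulator's own z axis and vertical above 0.5 rad).
It also fails if it takes over 61 s, if anything falls off the work surface, if the arm or the gripper's body presses on something with over 40 N, if the wrist force passes 120 N, or if a joint passes its speed limit or range.

ROBOT

A 7-joint arm with a two-finger parallel gripper is mounted at the origin on the work surface. World frame = base frame: x ahead of the robot, y to its left, z up, the work surface at z = 0. Lengths are in m, angles in rad, forces in N, time in s.
With the tool pointing down it reaches from about 0.425 to 0.875 m from the base axis. Payload 4.7 kg.
Tool frame: the origin (TCP) lies midway between the tips of the shut fingers; the grasp point (between the pads) lies 19 mm behind it (ctrl.grip_depth is the distance from the TCP to the grasp point, in m); z points along the fingers, y is the direction in which the jaws open and shut (so a half turn about z gives the same grasp; the last joint's range is limited). The gripper opens to 87 mm and grips with 3 to 60 N. Pads are 19 mm wide; open, the fingers measure 117 mm over their backs; the gripper's body (75 mm by 190 mm) begins 51 mm behind the grasp point.
Start: joints at [-1.166, 0.321, -0.07, 1.45, 0.023, 1.371, -0.057], TCP at [0.248, 0.601, 0.223] pointing down, gripper open.
Joint ranges: [-2.86, 2.86], [-0.3, 2.09], [-1.38, 1.24], [0.06, 2.45], [-1.56, 4.7], [0.09, 2.05], [-2.69, 2.69]. Speed limits (rad/s): [2.57, 2.57, 3.14, 3.14, 3.14, 3.14, 3.14].

INTERFACE

Orientations are given as a rotation vector (axis times angle).
In Python, from bench import ctrl gives the robot as it stands. The module is installed in compiled form; this text tells all that it offers.
- The arm moves only by the shell command python3 -m inch 'ROWS' [FORCE]. ROWS is JSON, a list of rows, each a list of 5 numbers: the opening, from -1 (shut) to 1 (fully open), so that 0 is half open, then the shift along the tool's x, y, z in mm, then the turn about the tool's z in rad. In form: [[fingers, tx, ty, tz, twist], ...]. A call has 1 to 5 rows; each row shifts and turns the pose as measured when the row begins, along the tool's axes as they then stand; what a row does not reach is not made up. A row lasts 1/8 s, in which the tool goes at most 62.5 mm and 10.7 degrees, less where a joint would pass 70% of its speed; a pose out of reach is approached as far as the arm can. A call is refused whole if a number of a shift passes 62.5 or a number of a turn 0.188, either way. A call with a gripper value outside its range is refused whole. The fingers move at their own pace and stop on an object; FORCE is the grip in N (left out, the last holds). Time passes only in rows, so rows that do not move let the fingers close. It gives the time, the measured TCP pose, the force and the opening at its end, in the units of the state.
- ctrl.get_state(): the state, without advancing time (a new reading comes with each control period).
- ctrl.get_image(name): name is "scene" or "top"; returns a dict with "color" (400x640x3 uint8, red, green, blue), "range_z" (400x640 float32, m along the optical axis (not along the pixel's ray), 0 where there is no reading), "K" (3x3 intrinsics, pixels), "R" (3x3) and "t" (3): a world point X has camera coordinates R X + t. Camera axes: x right, y down, z forward; pixel columns grow to the right and rows downward; lengths in m; the calibration is good to about 2 mm. A picture is of the moment at which its call begins.
- ctrl.close_job(): hands the job in, once; it reports no verdict.
The state is a dict: "time": time; "joint_positions": joint angles; "qd": joint speeds; "joint_torque": joint torques, N m; "position": TCP position; "tool_rot": TCP orientation; "ft_force": force on the tool from outside, world axes, zero at the start; "torque": the same for the moment, N m; "grip_width": opening from 0.0 (shut) to 1.0 (fully open).
Only numpy, scipy, OpenCV 4.12 (cv2) and the standard library are available. Lean on these libraries where they do the work, as an engineer would, in place of code of your own. Each camera call takes 0.05 s, during which the arm holds its last target. There are 200 camera calls.

## Working session

There is one attempt and no reset: what is moved stays moved. The work goes in short steps, Python scripts to look and compute and a shell command to move; the robot and the scene stay as the last step left them, time stands still between calls to the robot, and variables do not carry over. Pictures are saved under pics/ and viewed, about 8 in all and at most 12, crops included, and the job is handed in when it is done.

```bash
mkdir -p pics; cat > h.py <<'E'
import numpy as np, cv2
from bench import ctrl
def snap(cam,name,crop=None):
    im=ctrl.get_image(cam); c=im["color"][:,:,::-1].copy()
    if crop: x0,y0,x1,y1,s=crop; c=cv2.resize(c[y0:y1,x0:x1],None,fx=s,fy=s)
    cv2.imwrite(f"pics/{name}.png",c); return im
def ray(im,u,v,z):
    "pixel -> world point on plane height z"
    d=im["R"].T@np.linalg.inv(im["K"])@[u,v,1]; o=-im["R"].T@im["t"]
    return o+d*(z-o[2])/d[2]
def pts(im):
    z=im["range_z"]; v,u=np.indices(z.shape)
    p=np.stack([u*z,v*z,z],-1)@np.linalg.inv(im["K"]).T
    P=(p-im["t"])@im["R"]; P[z==0]=np.nan; return P
E
python3 - <<'E'
from h import *
a=snap("top","top0"); b=snap("scene","scene0")
for i in (a,b): print(-i["R"].T@i["t"], i["R"][2], i["K"][0,0])
s=ctrl.get_state(); print(s["time"],s["position"],s["tool_rot"],s["ft_force"],s["grip_width"])
E
```

```text
[ 0.38193895 -0.05220711  1.36856337] [ 0.16893313  0.00232326 -0.98562478] 519.6615181554128
[ 1.36768696 -0.22153526  0.74960367] [-0.74650527  0.17674812 -0.64147485] 365.338483192385
0.1 [0.24744263 0.60050033 0.22153991] [-6.09844353e-01 -3.08157036e+00  2.81372845e-03] [-0.56397477  1.17940409 -0.17165719] 1.0042085495608175
```

View pics/top0.png

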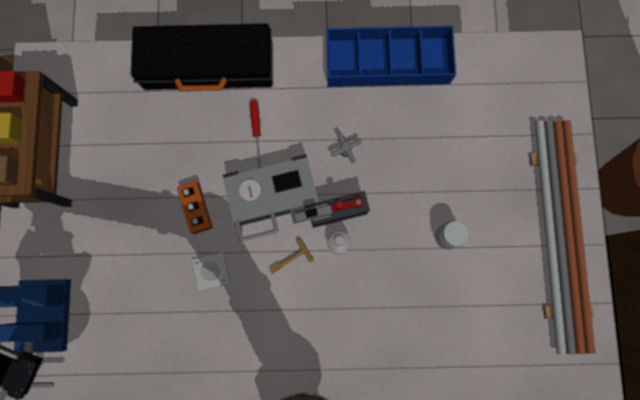

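View pics/scene0.png

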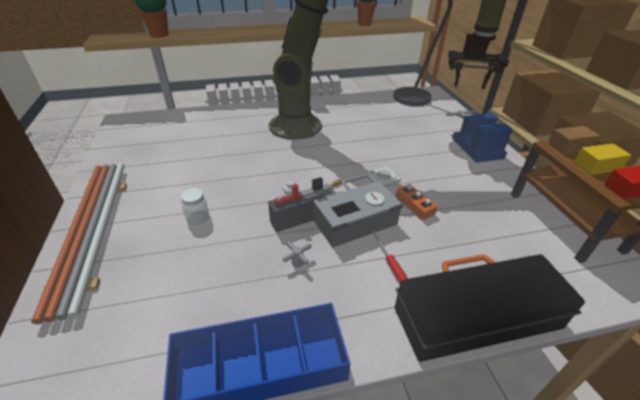

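The top view shows the box around (270,190), the keeper post near (358,202), the fin near (311,211), and the handle at (258,228). The insulator stands close in front of the deck at (338,243). I'll zoom in and measure.

```bash
python3 - <<'E'
from h import *
im=snap("top","top1",(210,140,390,275,4.4))
P=pts(im); h=cv2.cvtColor(im["color"],cv2.COLOR_RGB2HSV)
x,y,z=P[...,0],P[...,1],P[...,2]
roi=np.zeros(z.shape,bool); roi[145:265,215:380]=1
m=(roi&(z>.07)&(z<.088)).astype(np.uint8)
n,l,st,ce=cv2.connectedComponentsWithStats(m)
k=1+np.argmax(st[1:,4]); q=P[l==k]; print("plate comp",st[k],np.nanmedian(q,0))
r=cv2.minAreaRect((q[:,:2]*1000).astype(np.float32)); print(r)
red=roi&((h[...,0]<8)|(h[...,0]>172))&(h[...,1]>130)&(np.indices(z.shape)[1]>320)
v,u=np.nonzero(red); print("red",u.min(),u.max(),v.min(),v.max(),np.c_[u,v].mean(0))
for zz in (.095,.131):
    w=np.array([ray(im,a,b,zz)[:2] for a,b in zip(u,v)])*1000; print(zz,cv2.minAreaRect(w.astype(np.float32)))
t=red&(z>.11); v,u=np.nonzero(t); print("post",len(u),np.nanmean(P[t],0), [ray(im,u.mean(),v.mean(),.131)] if len(u) else 0)
bl=roi&(z>.105)&~red; n,l,st,ce=cv2.connectedComponentsWithStats(bl.astype(np.uint8))
for i in range(1,n): print("hi",st[i],ce[i],np.nanmean(P[l==i],0),ray(im,*ce[i],.129))
E
```

```text
plate comp [ 223  154  147   88 5163] [0.60393488 0.05225645 0.08103097]
((612.9483642578125, 7.751251220703125), (182.0536651611328, 340.01409912109375), 13.026516914367676)
red 332 363 197 211 [346.58024691 204.22222222]
0.095 ((577.9698486328125, -120.7744140625), (26.35500144958496, 79.21907043457031), 8.286698341369629)
0.131 ((572.4287109375, -118.83622741699219), (25.61007308959961, 76.97976684570312), 8.286657333374023)
post 50 [ 0.56981414 -0.09882327  0.13006331] [array([ 0.56967905, -0.09878748,  0.131     ])]
hi [358 202   2   2   2] [358.5 202.5] [ 0.57848521 -0.14788318  0.10564778] [ 0.57485042 -0.14611353  0.129     ]
hi [305 208  13  10  97] [311.18556701 212.40206186] [ 0.55349466 -0.03146399  0.12714461] [ 0.55324816 -0.03149056  0.129     ]
```

View pics/top1.png

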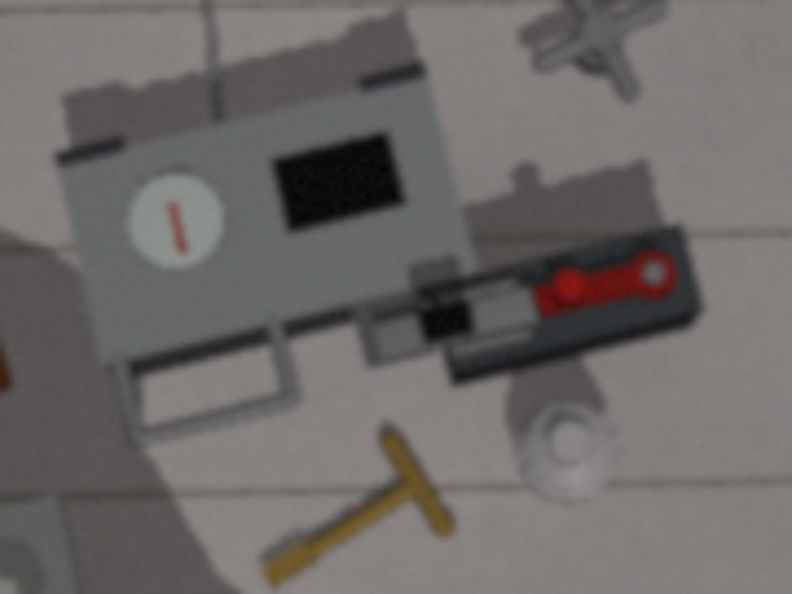

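The zoomed crop shows the post at (570,285), the pin at (653,272), the fin at (446,320), and handle bar ends at (140,437) and (297,398). The insulator is at (568,440). The measured post–pin distance is about 50 mm, which matches the spec. Next: the box yaw, the handle, and the tool axes.

```bash
python3 - <<'E'
from h import *
from scipy.spatial.transform import Rotation as Ro
im=ctrl.get_image("top"); f=lambda a,b,z: ray(im,a/4.4+210-.4,b/4.4+140-.4,z)
A,B=f(140,437,.081),f(297,398,.081); d=(A-B); print("handle ends",A,B,np.linalg.norm(d),"mid",(A+B)/2,"yaw",np.degrees(np.arctan2(-d[0],d[1])))
A,B=f(58,158,.08),f(422,70,.08); d=A-B; print("back edge",A,B,np.linalg.norm(d),np.degrees(np.arctan2(-d[0],d[1])))
A,B=f(450,380,.081),f(700,312,.081); d=A-B; print("deck front",A,B,np.degrees(np.arctan2(-d[0],d[1])))
print("pin",f(653,272,.095),"post",f(570,283,.131),"fin",f(446,315,.129),"insul",f(571,440,.08))
P=pts(im); w=P[(P[...,2]>.074)&(P[...,2]<.083)&(P[...,0]>.45)&(P[...,0]<.72)&(abs(P[...,1])<.2)]
s=ctrl.get_state(); print(Ro.from_rotvec(s["tool_rot"]).as_matrix().round(3))
E
```

```text
handle ends [0.49732907 0.14359146 0.081     ] [0.51746172 0.05489063 0.081     ] 0.09095691949094259 mid [0.5073954  0.09924105 0.081     ] yaw 12.787903966529045
back edge [0.65928292 0.19164477 0.08      ] [ 0.70666383 -0.01895408  0.08      ] 0.21586298419960723 12.67939133219977
deck front [ 0.52579556 -0.03175765  0.081     ] [ 0.56150359 -0.17451587  0.081     ] 14.043218750674342
pin [ 0.58288332 -0.1475653   0.095     ] post [ 0.57211009 -0.09925381  0.131     ] fin [ 0.55620155 -0.03101163  0.129     ] insul [ 0.49047397 -0.0992592   0.08      ]
[[-0.925  0.381 -0.   ]
 [ 0.381  0.925 -0.001]
 [-0.    -0.001 -1.   ]]
```

```bash
python3 -m inch '[[0,-43,-40,0,0],[0,-43,-40,0,0],[0,-43,-40,0,0],[0,-43,-40,0,0],[0,-43,-40,0,0]]'
```

```text
time: 0.82
position: [0.3703, 0.3306, 0.2194]
tool_rot: [-0.594, -3.082, 0.003]
ft_force: [1.5, -0.7, 0.7]
grip_width: 0.541
```

```bash
python3 -m inch '[[0,-43,-40,0,0],[0,-43,-40,0,0],[0,-43,-40,0,0],[0,-43,-40,0,0],[0,-43,-40,0,0]]'
```

```text
time: 1.45
position: [0.4983, 0.0557, 0.2199]
tool_rot: [-0.593, -3.085, -0.002]
ft_force: [-0.0, -0.3, 0.4]
grip_width: 0.501
```

```bash
python3 -m inch '[[0,0,0,0,0.18],[0,0,0,0,0.18],[0,0,0,0,0.18],[0,0,0,0,0.18],[0,0,0,0,0.18]]'
```

```text
time: 2.08
position: [0.4993, 0.048, 0.2196]
tool_rot: [-1.92, -2.486, 0.0]
ft_force: [0.5, 0.0, 0.1]
grip_width: 0.5
```

```bash
python3 -m inch '[[0,0,0,0,0.18],[0,0,0,0,0.18],[0,0,0,0,0.18],[0,0,0,0,0.18],[0,0,0,0,0.18]]'; cat >> h.py <<'E'
from scipy.spatial.transform import Rotation as Ro
def go(x,y,z,jaw=None):
    "mm shift in tool axes to reach world TCP, and twist to bring the jaw axis to world angle jaw (deg)"
    s=ctrl.get_state(); R=Ro.from_rotvec(s["tool_rot"]).as_matrix()
    a=np.degrees(np.arctan2(R[1,1],R[0,1])); tw=None if jaw is None else np.radians((a-jaw+90)%180-90)
    print("t",round(s["time"],2),"pos",s["position"].round(4),"shift",(R.T@(np.array([x,y,z])-s["position"])*1000).round(1),"jawdeg",a.round(1),"twist",tw,"axes x",R[:2,0].round(3),"y",R[:2,1].round(3),"F",s["ft_force"].round(1),"q7",s["joint_positions"][6].round(2),"w",round(s["grip_width"]*87,1))
E
python3 -c "
from h import *
go(.571,-.099,.15,-32)"
```

```text
time: 2.7
position: [0.4984, 0.0479, 0.219]
tool_rot: [-2.831, -1.36, 0.002]
ft_force: [-0.2, 0.2, 0.3]
grip_width: 0.504
t 2.7 pos [0.4984 0.0479 0.219 ] shift [-69.2 148.5  68.9] jawdeg -38.7 twist -0.11653091145140744 axes x [0.625 0.781] y [ 0.781 -0.625] F [-0.2  0.2  0.3] q7 -0.82 w 43.8
```

```bash
python3 -m inch '[[0,-23,48,10,-0.06],[0,-23,48,10,-0.06],[0,-18,48,10,0],[0,0,0,0,0]]'; python3 -c "
from h import *
go(.571,-.099,.102,-32)"
```

```text
time: 3.2
position: [0.581, -0.0888, 0.1877]
tool_rot: [-2.74, -1.535, 0.0]
ft_force: [-1.9, 0.6, -0.4]
grip_width: 0.503
t 3.2 pos [ 0.581  -0.0888  0.1877] shift [-13.9  -3.1  85.7] jawdeg -31.5 twist 0.009029438187257008 axes x [0.522 0.853] y [ 0.853 -0.522] F [-1.9  0.6 -0.4] q7 -0.34 w 43.7
```

```bash
python3 -m inch '[[0,-14,-3,20,0],[0,0,0,30,0],[0,0,0,30,0],[0,0,0,0,0]]'; python3 - <<'E'
from h import *
go(.571,-.099,.102,-32)
snap("top","k1",(290,160,390,235,7.5)); 
E
```

```text
time: 3.7
position: [0.5701, -0.0954, 0.1063]
tool_rot: [-2.736, -1.537, -0.002]
ft_force: [0.3, -1.1, 0.6]
grip_width: 0.499
t 3.7 pos [ 0.5701 -0.0954  0.1063] shift [-2.6  2.7  4.3] jawdeg -31.3 twist 0.011649107225423316 axes x [0.52  0.854] y [ 0.854 -0.52 ] F [ 0.3 -1.1  0.6] q7 -0.29 w 43.4
```

View pics/k1.png

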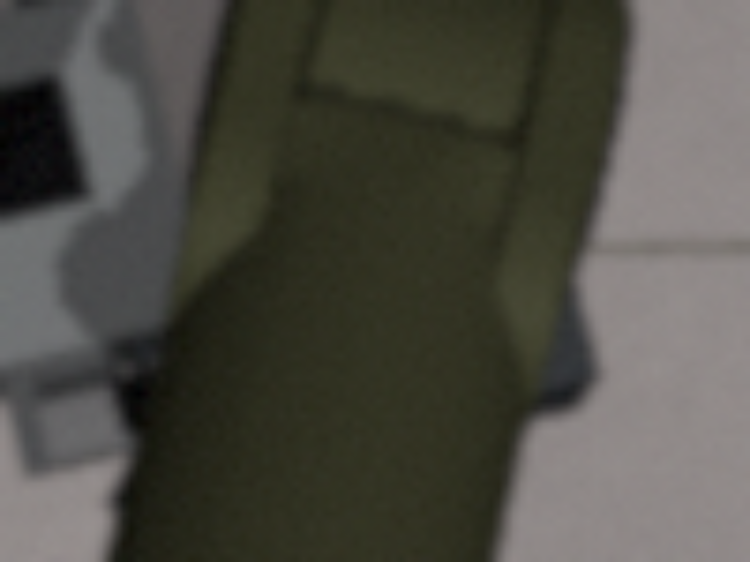

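The arm hides the keeper, so picture 4 shows only the deck corner at (590,370) and the fin at the left. I'll close gently on the post and use the finger width to confirm it's there.

```bash
python3 -m inch '[[0,-3,2,3,0],[-0.4,0,0,0,0],[-1,0,0,0,0],[-1,0,0,0,0],[-1,0,0,0,0]]' 8; python3 - <<'E'
from h import *
pin=np.array([.5805,-.148]); c=np.radians(13)
for k in (0,.3,.6,.9,1.2,1.5,1.6):
    a=np.pi/2+c-k; print(k,(pin+.05*np.array([np.cos(a),np.sin(a)])).round(4))
go(.571,-.099,.102,-32)
E
```

```text
time: 4.38
position: [0.5732, -0.0972, 0.109]
tool_rot: [-2.735, -1.54, -0.014]
ft_force: [-2.4, 3.4, 0.4]
grip_width: 0.202
0 [ 0.5693 -0.0993]
0.3 [ 0.5842 -0.0981]
0.6 [ 0.5987 -0.1014]
0.9 [ 0.6117 -0.1089]
1.2 [ 0.6218 -0.1199]
1.5 [ 0.6283 -0.1333]
1.6 [ 0.6295 -0.1382]
t 4.38 pos [ 0.5732 -0.0972  0.109 ] shift [-2.7 -1.   7. ] jawdeg -31.2 twist 0.013405547004902865 axes x [0.518 0.855] y [ 0.855 -0.519] F [-2.4  3.4  0.4] q7 -0.28 w 17.6
```

```bash
python3 -m inch '[[-1,5,10,4,0],[-1,5,14,0,0],[-1,0,0,0,0]]'; python3 -c "
from h import *
go(.6117,-.1089,.105,-32)"
```

```text
time: 4.75
position: [0.5993, -0.0966, 0.1062]
tool_rot: [-2.727, -1.541, -0.017]
ft_force: [1.8, -0.3, -1.3]
grip_width: 0.205
t 4.75 pos [ 0.5993 -0.0966  0.1062] shift [-4.1 17.   1.1] jawdeg -31.1 twist 0.016052916059581483 axes x [0.516 0.856] y [ 0.856 -0.516] F [ 1.8 -0.3 -1.3] q7 -0.26 w 17.8
```

```bash
python3 -m inch '[[-1,-4,17,0,0],[-1,-4,14,0,0],[-1,0,0,0,0]]'; python3 -c "
from h import *
go(.6283,-.1333,.105,-32)"
```

```text
time: 5.12
position: [0.6218, -0.1144, 0.1059]
tool_rot: [-2.719, -1.542, -0.02]
ft_force: [2.2, -0.5, -1.5]
grip_width: 0.203
t 5.12 pos [ 0.6218 -0.1144  0.1059] shift [-12.9  15.3   0.5] jawdeg -30.9 twist 0.019431538201771792 axes x [0.513 0.858] y [ 0.858 -0.513] F [ 2.2 -0.5 -1.5] q7 -0.21 w 17.6
```

```bash
python3 -m inch '[[-1,-6,8,0,0],[-1,-7,8,0,0],[-1,-4,4,0,0],[-1,0,0,0,0]]'; python3 -c "
from h import *
go(.6295,-.1382,.105,-32)"
```

```text
time: 5.62
position: [0.6295, -0.1367, 0.1058]
tool_rot: [-2.714, -1.542, -0.022]
ft_force: [-0.9, 2.6, 0.7]
grip_width: 0.204
t 5.62 pos [ 0.6295 -0.1367  0.1058] shift [-1.3  0.7  0.7] jawdeg -30.8 twist 0.02155343468845216 axes x [0.512 0.859] y [ 0.859 -0.511] F [-0.9  2.6  0.7] q7 -0.16 w 17.7
```

```bash
python3 -m inch '[[0,0,0,0,0],[0,0,0,0,0],[0,0,0,-30,0],[0,0,0,-35,0]]'; python3 -c "
from h import *
go(.5555,-.031,.165,13)"
```

```text
time: 6.12
position: [0.6265, -0.1422, 0.1683]
tool_rot: [-2.718, -1.54, -0.009]
ft_force: [1.0, -0.2, -0.3]
grip_width: 0.478
t 6.12 pos [ 0.6265 -0.1422  0.1683] shift [  58.8 -118.     5.6] jawdeg -30.9 twist -0.7665191097346719 axes x [0.514 0.858] y [ 0.858 -0.514] F [ 1.  -0.2 -0.3] q7 -0.19 w 41.6
```

```bash
python3 -m inch '[[0,20,-40,0,0],[0,20,-40,0,0],[0,19,-38,0,0]]'; python3 -m inch '[[0,0,0,0,-0.18],[0,0,0,0,-0.18],[0,0,0,0,-0.18],[0,0,0,0,-0.18],[0,0,0,0,-0.04]]'; python3 - <<'E'
from h import *
go(.5555,-.031,.108,13)
im=snap("scene","s1",(250,140,450,270,4))
E
```

```text
time: 6.5
position: [0.5572, -0.0361, 0.1733]
tool_rot: [-2.734, -1.532, -0.015]
ft_force: [-1.4, 0.4, 0.4]
grip_width: 0.498
time: 7.12
position: [0.5559, -0.0351, 0.1736]
tool_rot: [-1.941, -2.47, -0.018]
ft_force: [-0.8, -0.4, 0.7]
grip_width: 0.503
t 7.12 pos [ 0.5559 -0.0351  0.1736] shift [ 3.6 -0.1 65.6] jawdeg 13.7 twist 0.01196962483362264 axes x [-0.237  0.972] y [0.972 0.237] F [-0.8 -0.4  0.7] q7 0.33 w 43.8
```

View pics/s1.png

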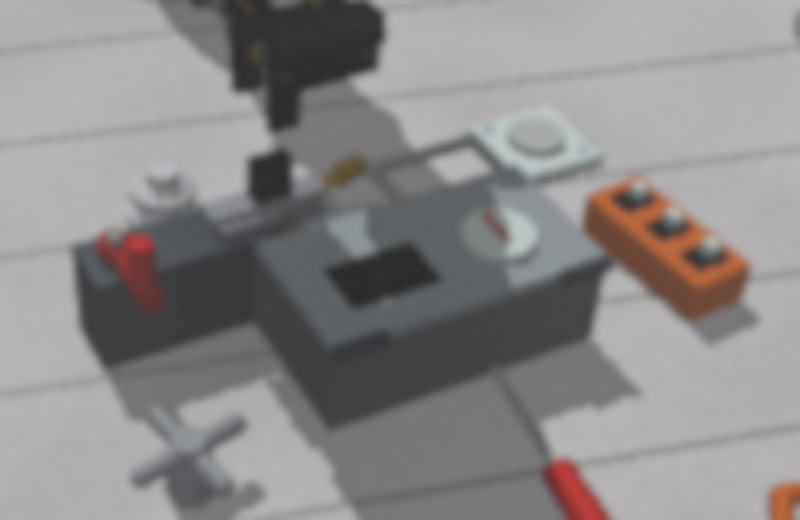

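Picture 5 (scene crop) shows the red keeper at (140,260) pointing toward box +x, so it is fully aside. The fingers at (283,100) hang over the black fin at (270,175). I'll descend and grip the fin.

```bash
python3 -m inch '[[0,4,0,25,0],[0,0,0,25,0],[0,0,0,14,0],[0,0,0,0,0]]'; python3 -m inch '[[-0.4,0,0,0,0],[-1,0,0,0,0],[-1,0,0,0,0],[-1,0,0,0,0]]' 20; python3 -c "
from h import *
go(.5555,-.031,.108,13)"
```

```text
time: 7.68
position: [0.5564, -0.0332, 0.1087]
tool_rot: [1.944, 2.463, 0.019]
ft_force: [-0.7, 0.2, -0.1]
grip_width: 0.498
time: 8.18
position: [0.5558, -0.0342, 0.1109]
tool_rot: [1.946, 2.463, 0.017]
ft_force: [-6.4, -0.0, 2.1]
grip_width: 0.181
t 8.18 pos [ 0.5558 -0.0342  0.1109] shift [3.1 0.4 2.9] jawdeg 13.4 twist 0.0065098034662313085 axes x [-0.231  0.973] y [0.973 0.231] F [-6.4 -0.   2.1] q7 0.34 w 15.8
```

```bash
python3 -m inch '[[-1,-12,-1,0,0],[-1,-12,0,0,0],[-1,-12,0,0,0],[-1,0,0,0,0]]'; python3 -c "
from h import *
go(.5558+.225*.045,-.0342-.9744*.045,.11,13)"
```

```text
time: 8.68
position: [0.5639, -0.0701, 0.111]
tool_rot: [1.946, 2.463, 0.02]
ft_force: [1.6, -1.1, -2.2]
grip_width: 0.178
t 8.68 pos [ 0.5639 -0.0701  0.111 ] shift [-8.2  0.1  0.9] jawdeg 13.4 twist 0.006630988868847939 axes x [-0.231  0.973] y [0.973 0.231] F [ 1.6 -1.1 -2.2] q7 0.42 w 15.5
```

```bash
python3 -m inch '[[-1,-6,0,0,0],[-1,-4,0,0,0],[-1,-3,0,0,0],[-1,0,0,0,0]]'; python3 -c "
from h import *
go(.5558+.225*.045,-.0342-.9744*.045,.11,13)"
```

```text
time: 9.18
position: [0.5657, -0.078, 0.1109]
tool_rot: [-1.94, -2.463, -0.025]
ft_force: [-0.1, -0.3, -0.8]
grip_width: 0.18
t 9.18 pos [ 0.5657 -0.078   0.1109] shift [-0.1  0.2  0.9] jawdeg 13.6 twist 0.009621099560887369 axes x [-0.234  0.972] y [0.972 0.234] F [-0.1 -0.3 -0.8] q7 0.45 w 15.7
```

```bash
python3 -m inch '[[0,0,0,0,0],[0,0,0,0,0],[0,0,0,-35,0],[0,0,0,-35,0]]'; python3 - <<'E'
from h import *
go(.507,.099,.18,13)
snap("scene","s2",(250,140,450,270,4))
E
```

```text
time: 9.68
position: [0.5641, -0.0819, 0.1798]
tool_rot: [-1.942, -2.462, -0.016]
ft_force: [1.1, 0.0, 0.8]
grip_width: 0.481
t 9.68 pos [ 0.5641 -0.0819  0.1798] shift [189.2 -13.4   1.9] jawdeg 13.5 twist 0.008358745722820742 axes x [-0.233  0.972] y [0.972 0.233] F [1.1 0.  0.8] q7 0.42 w 41.8
```

View pics/s2.png

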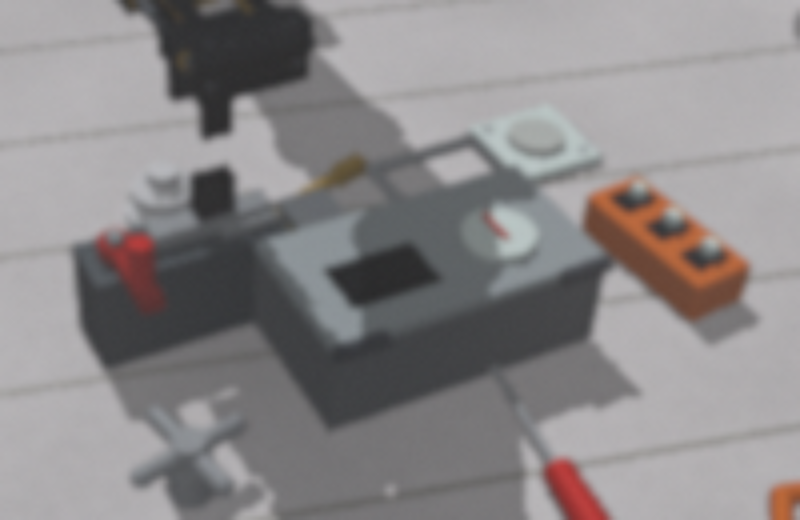

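Picture 6 shows the fin drawn back to (212,193), with the keeper still aside at (140,260) and the cover shut. On to the handle.

```bash
python3 -m inch '[[-0.4,47,-3,0,0],[-0.4,47,-3,0,0],[-0.4,47,-4,0,0],[-0.4,46,-3,0,0],[-0.4,0,0,0,0]]'; python3 - <<'E'
from h import *
go(.507,.099,.11,13)
E
```

```text
time: 10.35
position: [0.5126, 0.0978, 0.1885]
tool_rot: [1.947, 2.455, 0.031]
ft_force: [-0.5, -1.3, -0.0]
grip_width: 0.297
t 10.35 pos [0.5126 0.0978 0.1885] shift [ 2.  -6.8 78.4] jawdeg 13.2 twist 0.0027262557041259467 axes x [-0.228  0.974] y [0.974 0.228] F [-0.5 -1.3 -0. ] q7 0.01 w 25.9
```

```bash
python3 -m inch '[[-0.4,2,-7,25,0],[-0.4,0,0,25,0],[-0.4,0,0,25,0],[-0.4,0,0,0,0]]'; python3 - <<'E'
from h import *
go(.507,.099,.057,13)
snap("scene","s3",(280,120,420,225,5.5))
E
```

```text
time: 10.85
position: [0.5096, 0.0943, 0.1126]
tool_rot: [1.948, 2.447, 0.033]
ft_force: [-0.3, -0.6, 0.3]
grip_width: 0.301
t 10.85 pos [0.5096 0.0943 0.1126] shift [ 5.  -2.9 55.5] jawdeg 12.9 twist -0.001053170883909971 axes x [-0.224  0.975] y [0.974 0.224] F [-0.3 -0.6  0.3] q7 0.03 w 26.2
```

View pics/s3.png

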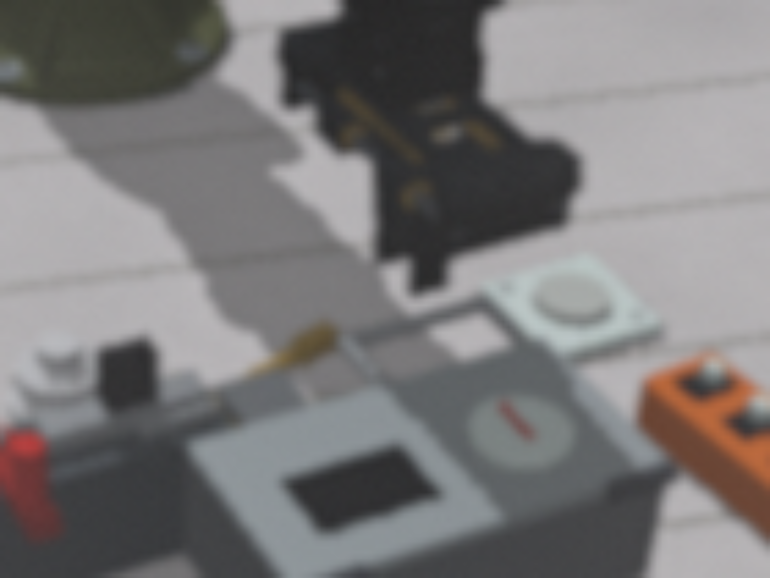

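Picture 7 shows the finger tips at (428,285), just above the bar, which runs from (345,340) to (485,298). Fingers and bar line up. I'll descend while watching the force.

```bash
python3 -m inch '[[-0.4,5,-3,15,0],[-0.4,0,0,15,0],[-0.4,0,0,0,0]]'; python3 -c "
from h import *
go(.507,.099,.057,13)"
```

```text
time: 11.28
position: [0.509, 0.0989, 0.0841]
tool_rot: [1.947, 2.443, 0.042]
ft_force: [-0.3, 0.6, 1.1]
grip_width: 0.305
t 11.28 pos [0.509  0.0989 0.0841] shift [ 0.5 -2.8 27. ] jawdeg 12.9 twist -0.0021383295540913223 axes x [-0.223  0.975] y [0.974 0.223] F [-0.3  0.6  1.1] q7 0.03 w 26.5
```

```bash
python3 -m inch '[[-0.4,0,-2,14,0],[-0.4,0,-1,13,0],[-0.4,0,0,0,0]]'; python3 -m inch '[[-0.7,0,0,0,0],[-1,0,0,0,0],[-1,0,0,0,0],[-1,0,0,0,0]]' 25;  python3 -c "
from h import *
go(.507,.099,.057,13)"
```

```text
time: 11.65
position: [0.5069, 0.0985, 0.0552]
tool_rot: [1.947, 2.443, 0.042]
ft_force: [0.6, -0.6, 0.1]
grip_width: 0.298
time: 12.15
position: [0.5082, 0.0987, 0.0558]
tool_rot: [1.946, 2.441, 0.045]
ft_force: [0.4, -0.2, -2.5]
grip_width: 0.099
t 12.15 pos [0.5082 0.0987 0.0558] shift [ 0.5 -1.1 -1.2] jawdeg 12.9 twist -0.0020525439763538155 axes x [-0.223  0.975] y [0.974 0.223] F [ 0.4 -0.2 -2.5] q7 0.05 w 8.6
```

```bash
cat >> h.py <<'E'
P0=np.array([.5082,.0987,.0558]); EX=np.array([.9744,.225,0])
def arc(*th):
    R=Ro.from_rotvec(ctrl.get_state()["tool_rot"]).as_matrix(); d=ctrl.get_state()["position"]-P0
    print("f,u,lat mm",(d@EX*1000).round(1),(d[2]*1000).round(1),(d@[-.225,.9744,0]*1000).round(1),"theta~",np.arctan2(d[2]+.0,.165-d@EX).round(3),"r",(np.hypot(d[2],.165-d@EX)*1000).round(1))
    for t in th: go(*(P0+.165*((1-np.cos(t))*EX+[0,0,np.sin(t)])),13)
E
python3 -m inch '[[-1,0,1,-12,0],[-1,0,2,-16,0],[-1,0,0,0,0]]'; python3 -c "
from h import *
arc(.3,.5)"
```

```text
time: 12.52
position: [0.5109, 0.0993, 0.0863]
tool_rot: [1.945, 2.44, 0.047]
ft_force: [0.4, 0.3, 0.3]
grip_width: 0.105
f,u,lat mm 2.8 30.5 -0.0 theta~ 0.186 r 165.0
t 12.53 pos [0.5109 0.0993 0.0863] shift [  0.1   5.2 -18.1] jawdeg 12.9 twist -0.0020864665686129687 axes x [-0.223  0.975] y [0.974 0.223] F [0.4 0.3 0.3] q7 0.03 w 9.2
t 12.53 pos [0.5109 0.0993 0.0863] shift [  0.2  19.1 -47.9] jawdeg 12.9 twist -0.0020864665686129687 axes x [-0.223  0.975] y [0.974 0.223] F [0.4 0.3 0.3] q7 0.03 w 9.2
```

```bash
python3 - <<'E'
from h import *
snap("scene","s4",(280,120,420,225,5.5))
E
```

```text
(no output)
```

View pics/s4.png

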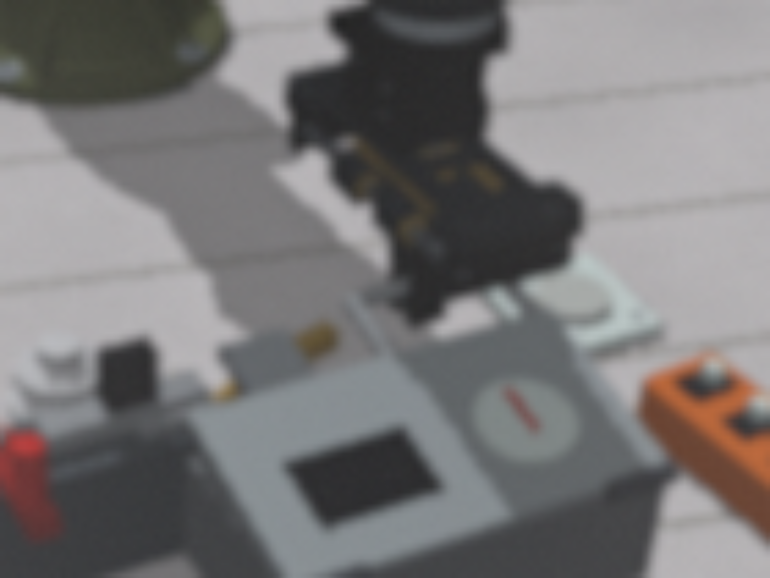

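Picture 8 shows the cover starting to lift. Its handle leg at (360,310) and its tongue at (255,360) are raised, and the bolt is clear of them. I'll continue along the arc.

```bash
python3 -m inch '[[-1,0,5,-17,0],[-1,0,6,-15,0],[-1,0,7,-14,0],[-1,0,0,0,0]]'; python3 -c "
from h import *
arc(.7,.8)"
```

```text
time: 13.08
position: [0.5258, 0.1028, 0.1328]
tool_rot: [1.947, 2.442, 0.042]
ft_force: [-0.4, -0.3, 1.8]
grip_width: 0.1
f,u,lat mm 18.1 77.0 -0.0 theta~ 0.483 r 165.9
t 13.07 pos [0.5258 0.1028 0.1328] shift [  0.1  21.7 -28.6] jawdeg 12.9 twist -0.0019868355160628554 axes x [-0.223  0.975] y [0.974 0.223] F [-0.4 -0.3  1.8] q7 0.03 w 8.7
t 13.07 pos [0.5258 0.1028 0.1328] shift [  0.2  33.3 -40.3] jawdeg 12.9 twist -0.0019868355160628554 axes x [-0.223  0.975] y [0.974 0.223] F [-0.4 -0.3  1.8] q7 0.03 w 8.7
```

```bash
python3 -m inch '[[-1,0,10,-15,0],[-1,0,12,-14,0],[-1,0,12,-12,0],[-1,0,0,0,0]]'; python3 -c "
from h import *
arc(1.0,1.1)"
```

```text
time: 13.58
position: [0.5515, 0.1087, 0.172]
tool_rot: [1.953, 2.451, 0.022]
ft_force: [0.6, 0.9, 0.4]
grip_width: 0.102
f,u,lat mm 44.5 116.2 -0.0 theta~ 0.767 r 167.4
t 13.57 pos [0.5515 0.1087 0.172 ] shift [  0.1  31.7 -22.2] jawdeg 12.9 twist -0.001999521419775564 axes x [-0.223  0.975] y [0.975 0.223] F [0.6 0.9 0.4] q7 0.04 w 8.9
t 13.57 pos [0.5515 0.1087 0.172 ] shift [  0.2  46.2 -30.1] jawdeg 12.9 twist -0.001999521419775564 axes x [-0.223  0.975] y [0.975 0.223] F [0.6 0.9 0.4] q7 0.04 w 8.9
```

```bash
python3 -m inch '[[-1,0,15,-11,0],[-1,0,16,-10,0],[-1,0,16,-8,0],[-1,0,0,0,0]]'; python3 -c "
from h import *
arc(1.25,1.4)"
```

```text
time: 14.08
position: [0.5859, 0.1166, 0.2013]
tool_rot: [-1.952, -2.448, 0.007]
ft_force: [4.0, 1.0, -3.3]
grip_width: 0.11
f,u,lat mm 79.8 145.5 -0.1 theta~ 1.041 r 168.6
t 14.07 pos [0.5859 0.1166 0.2013] shift [  0.2  33.1 -11.4] jawdeg 12.9 twist -0.00229506668011416 axes x [-0.223  0.975] y [0.975 0.223] F [ 4.   1.  -3.3] q7 0.06 w 9.5
t 14.07 pos [0.5859 0.1166 0.2013] shift [  0.3  57.  -17.7] jawdeg 12.9 twist -0.00229506668011416 axes x [-0.223  0.975] y [0.975 0.223] F [ 4.   1.  -3.3] q7 0.06 w 9.5
```

```bash
python3 -m inch '[[-1,0,17,-6,0],[-1,0,17,-5,0],[-1,0,17,-3,0],[-1,0,0,0,0]]'; python3 -c "
from h import *
arc(1.5,1.64)"
```

```text
time: 14.58
position: [0.6309, 0.127, 0.2187]
tool_rot: [-1.947, -2.442, 0.015]
ft_force: [2.4, 0.1, -1.8]
grip_width: 0.1
f,u,lat mm 125.9 162.9 -0.1 theta~ 1.335 r 167.6
t 14.57 pos [0.6309 0.127  0.2187] shift [ 0.1 27.4 -2.2] jawdeg 12.9 twist -0.0021579652251188523 axes x [-0.223  0.975] y [0.975 0.223] F [ 2.4  0.1 -1.8] q7 0.08 w 8.7
t 14.57 pos [0.6309 0.127  0.2187] shift [ 0.2 50.5 -2.6] jawdeg 12.9 twist -0.0021579652251188523 axes x [-0.223  0.975] y [0.975 0.223] F [ 2.4  0.1 -1.8] q7 0.08 w 8.7
```

```bash
python3 -m inch '[[-1,0,16,-2,0],[-1,0,16,0,0],[-1,0,14,0,0],[-1,0,0,0,0],[-1,0,0,0,0]]'; python3 -c "
from h import *
arc(1.64)"
```

```text
time: 15.2
position: [0.6733, 0.1368, 0.2219]
tool_rot: [-1.945, -2.44, 0.015]
ft_force: [-0.1, -0.1, 2.8]
grip_width: 0.106
f,u,lat mm 169.5 166.1 -0.0 theta~ 1.598 r 166.2
t 15.2 pos [0.6733 0.1368 0.2219] shift [0.  7.  1.4] jawdeg 12.9 twist -0.0022602621701699422 axes x [-0.223  0.975] y [0.975 0.223] F [-0.1 -0.1  2.8] q7 0.09 w 9.2
```

```bash
python3 -m inch '[[-0.4,0,0,0,0],[0,0,0,0,0],[0,0,0,0,0],[0,0,0,0,0]]'; python3 -m inch '[[0,0,0,-20,0],[0,0,0,-25,0],[0,0,0,-25,0],[0,0,-30,-15,0],[0,0,-40,0,0]]'; python3 -m inch '[[0,0,-40,0,0],[0,0,-40,0,0],[0,0,0,0,0]]'; python3 - <<'E'
from h import *
im=snap("scene","s5",(220,90,450,260,3.4))
P=pts(im); d=P-[*(P0+.165*EX)[:2],.076]
f=d@EX; l=d@[-.225,.9744,0]; z=P[...,2]
for a in (.12,.15,.18,.21,.235): 
    m=(abs(z-a)<.01)&(abs(l)<.12)&(abs(f)<.1); print(a,m.sum(),np.nanmedian(f[m])*1000)
go(0,0,0)
E
```

```text
time: 15.7
position: [0.6716, 0.1363, 0.2206]
tool_rot: [-1.945, -2.438, 0.018]
ft_force: [-0.8, -0.2, 0.0]
grip_width: 0.453
time: 16.32
position: [0.6068, 0.1202, 0.3147]
tool_rot: [-1.948, -2.441, 0.015]
ft_force: [0.8, -0.7, 0.7]
grip_width: 0.501
time: 16.7
position: [0.5264, 0.1009, 0.3226]
tool_rot: [-1.951, -2.443, 0.003]
ft_force: [0.4, 1.0, -0.3]
grip_width: 0.497
0.12 280 4.335160154246674
0.15 351 4.252632001151821
0.18 329 4.71644497305917
0.21 125 5.5911393649174626
0.235 173 6.609559684047195
t 16.75 pos [0.5277 0.1013 0.3226] shift [  14.4 -533.8  328.2] jawdeg 12.8 twist None axes x [-0.221  0.975] y [0.975 0.221] F [ 0.5 -0.8 -0. ] q7 0.01 w 43.6
```

View pics/s5.png

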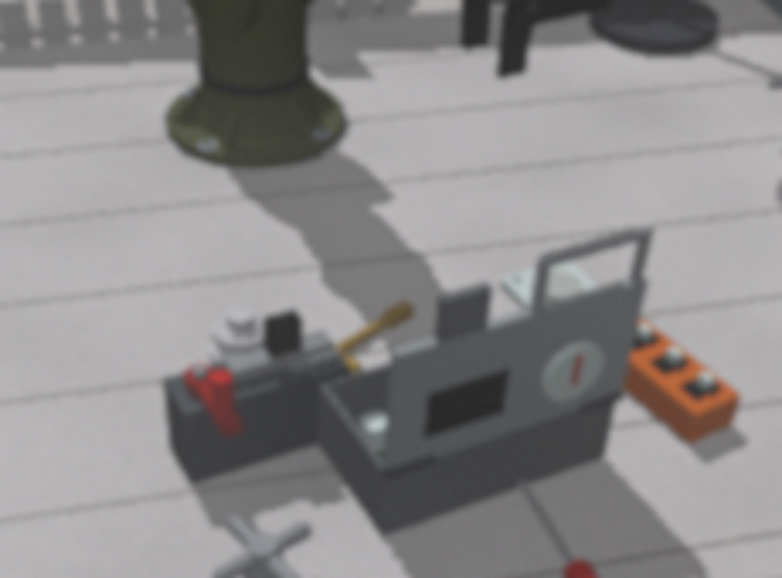

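Picture 9 shows the cover standing upright, with the handle at (595,245), the keeper aside at (215,395) and the fin drawn at (283,333). The measured face leans slightly back, the gripper is clear, and the bystanders look untouched. Handing in.

```bash
python3 -c "
from bench import ctrl
ctrl.close_job(); print(ctrl.get_state()['time'])"
```

```text
the job is handed in; nothing more can be done
the job is handed in; nothing more can be done
```

The box is open and the job is handed in, at about 17 s of the 61 s allowed. The hand-in gives no verdict, so what follows rests on my own checks.

- **Keeper:** I gripped the post (17.7 mm wide, given as 18) and swung it round its arc to about 1.57 rad. The later pictures show it still aside.
- **Bolt:** I gripped the fin (15.7 mm wide, given as 16) and drew it back by 45 mm of tool travel. The last picture shows it still drawn.
- **Cover:** I lifted it by the handle bar in small steps, averaging roughly 0.6 rad/s by the tool's path, to about 1.6 rad. After letting go, the depth image shows the cover face leaning about 1° back from upright.
- **Clearance:** The gripper ended about 80 mm above and 140 mm in front of the handle, with wrist force near zero. The highest force I read at the end of a move was about 7 N.

Two readings were slightly off:
- The handle bar measured 8.6–9.5 mm in the grip, against 10 mm given.
- The bar slipped up to 3–4 mm in the grip during the lift, which did no harm.

I judged the bystanders unmoved by eye only. The screw jar was outside the last crops, but the arm never went near it.

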